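# Reset a metering valve: shut to the stop, back off two turns, hold

## Robot

A 7-joint arm with a two-finger parallel gripper is mounted at the origin on the work surface; the furniture and walls round the work are solid. World frame = base frame: x ahead of the robot, y to its left, z up, the work surface at z = 0. Lengths are in m, angles in rad, forces in N, time in s.
With the tool pointing down it reaches from about 0.425 to 0.825 m from the base axis. Payload 3.6 kg.
Tool frame: the origin (TCP) lies midway between the tips of the shut fingers; the grasp point (between the pads) lies 19 mm behind it; z points along the fingers, y is the direction in which the jaws open and shut (so a half turn about z gives the same grasp; the last joint's range is limited). The gripper opens to 85 mm and grips with 20 to 120 N. Pads are 22 mm wide; open, the fingers measure 114 mm over their backs; the gripper's body (76 mm by 85 mm) begins 54 mm behind the grasp point. The pads swing forward as they close: fully open they stand 13 mm farther back than shut.
Start: joints at [-1.286, 0.615, -0.013, 1.423, 0.008, 1.103, -0.04], TCP at [0.199, 0.619, 0.231] pointing down, gripper open.
Joint ranges: [-3.12, 3.12], [-0.3, 2.06], [-1.34, 1.32], [0.26, 2.42], [-1.36, 4.5], [0.01, 1.98], [-2.84, 2.84]. Speed limits (rad/s): [2.79, 2.79, 3.14, 3.14, 3.14, 3.14, 3.14].

## Interface

Orientations are given as [roll, pitch, yaw] about the fixed x, y, z axes, in that order (R = Rz(yaw) Ry(pitch) Rx(roll)).
In Python, from plant import monitor, vision, robot gives the robot as it stands.
- The arm moves only by the tool send_rows, never from a script. Its argument "increments" is a list of rows, each a list of 3 entries, a list of its own where there are three numbers: the opening, from 0 (shut) to 1 (fully open), then the shift along the tool's x, y, z as a fraction of full scale, then the turn about the tool's z as a fraction of full scale. A call has 1 to 20 rows; each row is the pose to reach, as a shift and turn from the pose commanded when the call began, along the tool's axes at that moment; what a row does not reach only later rows make up. Full scale, the value 1, is 60 cm for a shift and pi/4 rad for a turn. A row lasts 1/12 s, in which the tool goes at most 41.7 mm and 7.16 degrees, less where a joint would pass 70% of its speed; a pose out of reach is approached as far as the arm can. A call with a number of a shift or a turn outside -1 to 1 is refused whole. A call with a gripper value outside its range is refused whole. The fingers move at their own pace and stop on an object; "newtons" is the grip in N (left out, the last holds). Time passes only in rows, so rows that repeat a pose let the fingers close. It gives the time, the measured TCP pose, the force and the opening at its end, in the units of the state.
- monitor.get_state(): the state, without advancing time (a new reading comes with each control period).
- vision.camera(name): name is "scene" or "top" or "wrist"; returns the picture (400x640x3 uint8, blue, green, red); there is no depth.
- vision.camera_info(name): a dict with "fovy" (degrees; the focal length in pixels is half the picture's height over the tangent of half this angle, whatever the lens; pixels are square), "cx", "cy" (the principal point, pixels), "eye" and "orientation" of the camera in the world. Camera axes: x right, y up, looking along -z (the intrinsics and any distortion apply to the point x, -y, -z); pixel columns grow to the right and rows downward; lengths in m; the calibration is good to about 2 mm. A picture is of the moment at which its call begins: read the wrist's pose just before it. camera_info takes no time and is no camera call; for the wrist camera it gives the pose at the moment of the call.
- robot.hand_in(): hands the job in, once; it reports no verdict.
The state is a dict: "clock": time; "joint_pos": joint angles; "qd": joint speeds; "joint_torque": joint torques, N m; "tcp_pos": TCP position; "tcp_rot": TCP orientation; "contact_force": force on the tool from outside, world axes, zero at the start; "ft_torque": the same for the moment, N m; "opening": finger opening in m.
Only numpy, scipy, OpenCV 4.12 (cv2) and the standard library are available. Lean on these libraries where they do the work, as an engineer would, in place of code of your own. Each camera call takes 0.05 s, during which the arm holds its last target.

## Task

Take the black crank handle of the red handwheel and wind the valve clockwise until it is shut hard against its stop, then open it by exactly two full turns. Finish there with the wheel at rest and the handle still gripped, so that the setting cannot wander while a colleague tightens the gland nut. Do not disturb the things lying about the bench.

Things in the scene. Friction and masses are not known exactly. Their poses are not given: they have to be found in the camera images.
- valve: Brass valve on a square steel plate (90x90x10 mm), fixed to the bench. Origin: centre of the plate's underside, on the wheel's upright axis; z up; y along the copper pipes (132 mm over all). Red handwheel level on top: rim centre line 50 mm from the axis, rim 13 mm thick, its top 111 mm above the bench; no part of the wheel but the handle stands above 114 mm
- wheel_axis (a point): Point on the wheel's axis, 144 mm above the bench, level with the middle of the crank handle; fixed to the valve, with the valve's axes
- handle (a point): Middle of the black crank handle on the wheel's rim: an upright round grip 24 mm across, from 115 to 170 mm above the bench, 50 mm from the wheel's axis. This point is on the handle's axis, 144 mm above the bench. The handle spins freely on its pin, so a gripper holding it need not turn while carrying it round in a circle
- wheel (a joint): Opening of the handwheel in rad, counted over several turns: 0 = shut on its hard stop, growing anticlockwise seen from above, so clockwise closes; far stop at 4 turns. Starts 0.5 to 1.5 turns open. At 0 the handle is on the valve's +x side of the axis; at angle a it is a rad anticlockwise from there. Stays where left; about 2 to 3 N at the handle turns it; it does not rise or sink
- spanner_17: flat steel spanner, 35x179x8 mm; loose bystander lying on the bench, origin at the centre of its underside; not to be disturbed
- nut_1: loose steel nut, 18x20x10 mm; loose bystander lying on the bench, origin at the centre of its underside; not to be disturbed
- bolt_1: loose steel bolt, 20x50x18 mm; loose bystander lying on the bench, origin at the centre of its underside; not to be disturbed
- v_block_1: ground steel V-block, 44x48x34 mm; loose bystander lying on the bench, origin at the centre of its underside; not to be disturbed
- brush: wooden bench brush, 40x248x50 mm; loose bystander lying on the bench, origin at the centre of its underside; not to be disturbed
- spinner: The black crank handle itself (24 mm round, 55 mm long); origin at its foot, 114 mm above the bench; it spins freely on its pin, so its x and y axes mean nothing

How it is judged:
By the outcome, as a careful person would: the job done as asked, in the order asked, and still so for the second after the job is handed in, while the arm keeps its last pose, push and grip.
It also fails if it takes over 66 s, if anything falls off the work surface, if the arm or the gripper's body presses on something with over 40 N, if the wrist force passes 120 N, or if a joint passes its speed limit or range.

## Working session

There is one attempt and no reset: what is moved stays moved. The work goes in short steps, Python scripts to look and compute and a tool call to move; the robot and the scene stay as the last step left them, time stands still between calls to the robot, and variables do not carry over. Pictures are saved under pics/ and viewed, and the job is handed in when it is done.

Besides the shell and the picture viewer there is one more tool, called after "Request:" as name([rows], argument=value, ...), one row to a line, values as JSON. send_rows: Moves the arm, as the interface text tells. Shift numbers are shares of 60 cm and turn numbers shares of pi/4 rad, none past 1 either way. Its arguments: {"type":"object","properties":{"increments":{"type":"array","items":{"type":"array"}},"newtons":{"type":"number"}},"required":["increments"]}

```bash
ls; mkdir -p pics
python3 - <<'E'
from plant import monitor, vision, robot
import cv2
s=monitor.get_state(); print(s)
for n in ["scene","top","wrist"]:
    print(n,vision.camera_info(n)); cv2.imwrite(f"pics/{n}0.png",vision.camera(n))
E
```

```text
pics
{'clock': 0.0, 'joint_pos': array([-1.28550059,  0.61594578, -0.012634  ,  1.42493214,  0.00810694,
        1.10339071, -0.04039271]), 'qd': array([ 9.00169873e-04,  1.06502725e-05, -1.14259764e-03, -2.10787620e-03,
        2.41769178e-04, -1.76609795e-04, -7.82911259e-04]), 'joint_torque': array([ 1.45747981e-04, -4.69212449e+01,  2.59016706e-01, -1.71035850e+01,
        9.83684266e-03,  9.38296696e-03, -2.27847949e-06]), 'tcp_pos': array([0.19914498, 0.61792424, 0.23010985]), 'tcp_rot': array([-3.13896712e+00,  3.48900295e-05,  2.82988856e+00]), 'contact_force': array([-1.26682127, -0.82602024, -0.94042521]), 'ft_torque': array([ 0.04211488, -0.03523529,  0.01146289]), 'opening': 0.08520448281716433}
scene {'fovy': 52.452814412217656, 'cx': 321.5356528486254, 'cy': 198.7011558115333, 'eye': array([ 0.05307311, -0.29609121,  0.7178511 ]), 'orientation': array([ 0.78271721, -0.01752022, -0.94217265])}
top {'fovy': 43.72057118192936, 'cx': 312.80968732594914, 'cy': 199.34935607031522, 'eye': array([0.46451505, 0.06213792, 1.02521059]), 'orientation': array([ 0.08591159, -0.00466733, -1.57974002])}
wrist {'fovy': 60.37233904879611, 'cx': 318.0651909508853, 'cy': 198.66451921906398, 'eye': array([0.12845355, 0.64198575, 0.37276414]), 'orientation': array([-0.29884593,  0.00270153,  1.25964152])}
```

View pics/scene0.png

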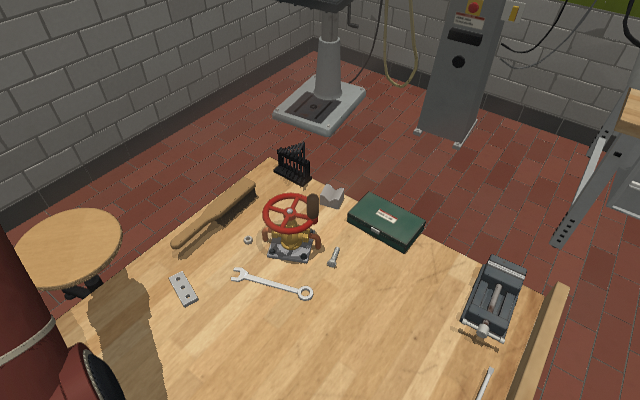

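View pics/top0.png

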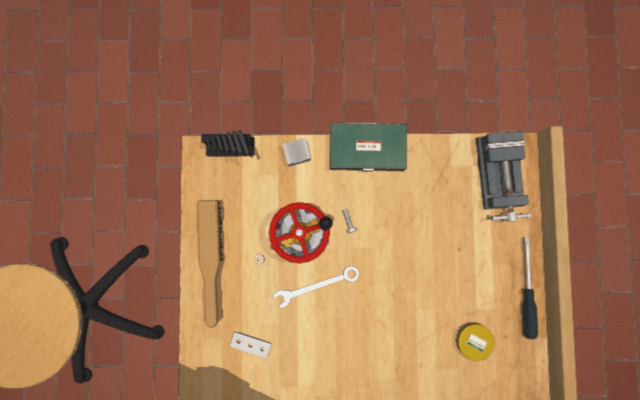

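View pics/wrist0.png

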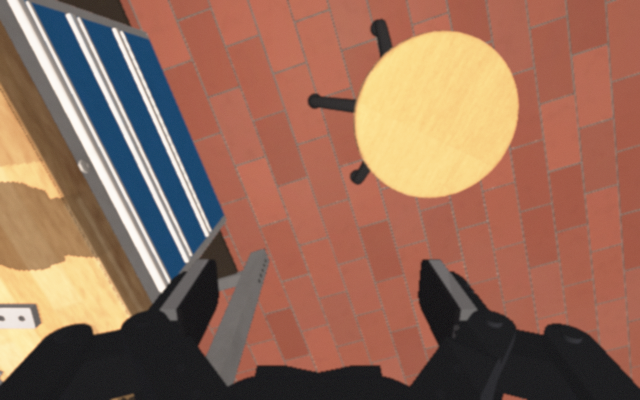

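The scene shows the red handwheel on the bench. In the top view its hub is at about (299,233) and the handle knob at about (326,223). The wrist camera still looks off the bench. I'll zoom in on the valve next.

```bash
cat > h.py <<'E'
import numpy as np, cv2
from scipy.spatial.transform import Rotation as R
from plant import monitor, vision, robot
def K(i):
    f=200/np.tan(np.radians(i['fovy'])/2); return f
def ray(i,u,v):
    f=K(i); d=np.array([(u-i['cx'])/f,-(v-i['cy'])/f,-1.])
    return np.array(i['eye']),R.from_euler('xyz',i['orientation']).apply(d)
def onz(i,u,v,z):
    e,d=ray(i,u,v); return e+d*(z-e[2])/d[2]
def proj(i,p):
    f=K(i); c=R.from_euler('xyz',i['orientation']).inv().apply(np.atleast_2d(p)-i['eye'])
    return np.c_[i['cx']+f*c[:,0]/-c[:,2], i['cy']-f*c[:,1]/-c[:,2]]
E
python3 - <<'E'
from h import *
i=vision.camera_info("top")
print("hub",onz(i,299,233,.111),"handle",onz(i,326,223,.170))
im=cv2.imread("pics/top0.png")
hsv=cv2.cvtColor(im,cv2.COLOR_BGR2HSV)
m=(((hsv[...,0]<6)|(hsv[...,0]>174))&(hsv[...,1]>200)&(hsv[...,2]>90)).astype(np.uint8)
m[:190]=0;m[275:]=0;m[:,:255]=0;m[:,345:]=0
c,_=cv2.findContours(m,cv2.RETR_EXTERNAL,cv2.CHAIN_APPROX_NONE)
c=max(c,key=cv2.contourArea); print(cv2.fitEllipse(c),cv2.minEnclosingCircle(c))
s=vision.camera_info("scene")
for n,(u,v) in dict(nut=(259,259),bolt=(349,222),vb=(297,152),sp1=(281,298),sp2=(351,273),br1=(211,325),br2=(208,202)).items(): print(n,onz(i,u,v,.02))
cv2.imwrite("pics/topz.png",cv2.resize(im[185:285,235:375],None,fx=5,fy=5,interpolation=cv2.INTER_CUBIC))
im=cv2.imread("pics/scene0.png")
cv2.imwrite("pics/scenez.png",cv2.resize(im[170:280,220:360],None,fx=5,fy=5,interpolation=cv2.INTER_CUBIC))
E
```

```text
hub [0.48162593 0.08298808 0.111     ] handle [0.49722616 0.03522983 0.17      ]
((297.2529296875, 232.7676239013672), (55.03350067138672, 55.294677734375), 19.237674713134766) ((298.7891540527344, 232.21084594726562), 29.704952239990234)
nut [0.43209009 0.16548224 0.02      ]
bolt [ 0.50457279 -0.01590078  0.02      ]
vb [0.64827848 0.08806043 0.02      ]
sp1 [0.35460913 0.12171448 0.02      ]
sp2 [ 0.40261064 -0.01835352  0.02      ]
br1 [0.30318483 0.26038543 0.02      ]
br2 [0.54747568 0.26853364 0.02      ]
```

View pics/topz.png

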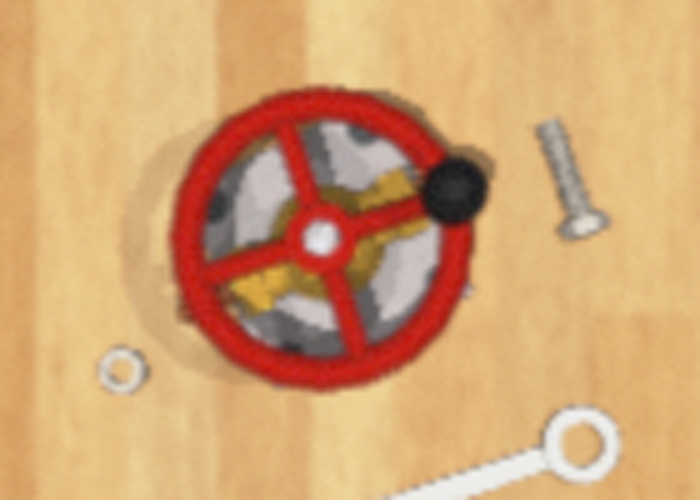

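View pics/scenez.png

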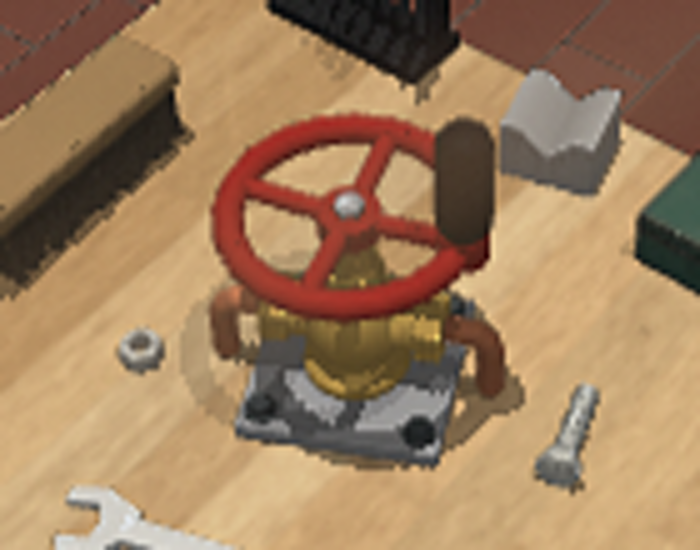

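Wheel axis is at about (0.482, 0.082) and the handle at about (0.497, 0.035). The pipe direction leaves the start angle at about 0.7 or 1.2 turns, and the hard stop will tell me which. I'll move to hover above the handle and turn the tool to yaw π.

Request:
send_rows([
  [1, [-0.015, -0.015, 0], -0.01],
  [1, [-0.046, -0.046, 0], -0.03],
  [1, [-0.092, -0.092, -0.002], -0.05],
  [1, [-0.139, -0.139, -0.003], -0.08],
  [1, [-0.185, -0.185, -0.004], -0.1],
  [1, [-0.231, -0.231, -0.005], -0.12],
  [1, [-0.277, -0.277, -0.006], -0.15],
  [1, [-0.324, -0.324, -0.007], -0.17],
  [1, [-0.37, -0.37, -0.008], -0.2],
  [1, [-0.416, -0.416, -0.009], -0.22],
  [1, [-0.462, -0.462, -0.01], -0.24],
  [1, [-0.508, -0.508, -0.011], -0.27],
  [1, [-0.555, -0.555, -0.012], -0.29],
  [1, [-0.6, -0.6, -0.013], -0.32],
  [1, [-0.647, -0.647, -0.014], -0.34],
  [1, [-0.693, -0.693, -0.015], -0.36],
  [1, [-0.732, -0.733, -0.016], -0.38],
  [1, [-0.755, -0.757, -0.017], -0.39],
  [1, [-0.771, -0.772, -0.017], -0.397],
  [1, [-0.771, -0.772, -0.017], -0.397],
])

```text
clock: 1.82
tcp_pos: [0.4987, 0.0318, 0.2413]
tcp_rot: [-3.139, 0.001, 3.135]
contact_force: [0.1, -0.2, -0.5]
opening: 0.0853
```

Run:
```python
from h import *
s=monitor.get_state(); print(s['clock'],s['tcp_pos'],s['tcp_rot'],s['contact_force'],s['joint_pos'])
i=vision.camera_info("wrist"); print(i)
im=vision.camera("wrist"); cv2.imwrite("pics/w1.png",im)
print(proj(i,[[.482,.082,.111],[.497,.035,.170]]))
```

```text
1.8167 [0.4986889  0.03182343 0.24130189] [-3.13937627e+00  5.88179751e-04  3.13492707e+00] [ 0.07978454 -0.20349349 -0.46523117] [-0.14065206  0.37127162  0.04417924  1.83639705 -0.01711185  0.93397382
  1.47482161]
{'fovy': 60.37233904879611, 'cx': 318.0651909508853, 'cy': 198.66451921906398, 'eye': array([0.42416202, 0.03324522, 0.38378688]), 'orientation': array([-0.29931393,  0.00247872,  1.56472001])}
[[379.74295941 167.17384922]
 [322.21888746 208.64293332]]
```

View pics/w1.png

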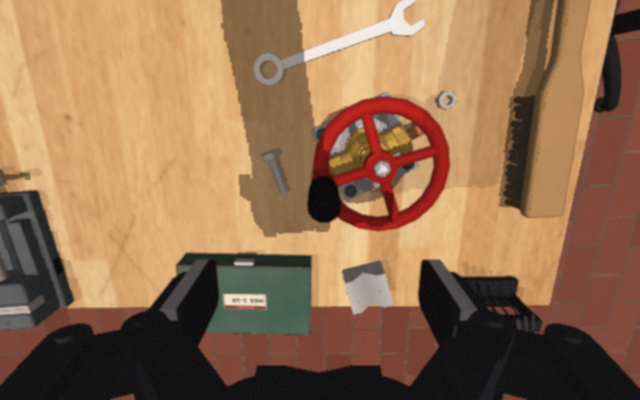

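The wrist view shows the hub at about (382,169) and the handle top at about (326,210). Both are within about 3 px of the positions projected from the top camera. I'll refine the estimate with both views.

Run:
```python
from h import *
from scipy.optimize import least_squares
W=dict(vision.camera_info("wrist")); T=vision.camera_info("top"); S=vision.camera_info("scene")
def outer(im,box):
    hsv=cv2.cvtColor(im,cv2.COLOR_BGR2HSV)
    m=(((hsv[...,0]<6)|(hsv[...,0]>174))&(hsv[...,1]>190)&(hsv[...,2]>70)).astype(np.uint8)
    k=np.zeros_like(m);x0,x1,y0,y1=box;k[y0:y1,x0:x1]=1;m*=k
    c,_=cv2.findContours(m,cv2.RETR_EXTERNAL,cv2.CHAIN_APPROX_NONE); c=max(c,key=cv2.contourArea)[:,0,:]
    h=cv2.convexHull(c)[:,0,:]; return h.astype(float)
th=np.linspace(0,2*np.pi,721)
for n,i,f,box in [("top",T,"top0",(255,345,190,275)),("scene",S,"scene0",(255,330,185,240)),("wrist",W,"w1",(300,470,80,250))]:
    h=outer(cv2.imread(f"pics/{f}.png"),box)
    def res(p):
        q=proj(i,np.c_[p[0]+p[2]*np.cos(th),p[1]+p[2]*np.sin(th),np.full_like(th,.1045)])
        d=np.linalg.norm(h[:,None]-q[None],axis=2); k=d.argmin(1)
        c=q.mean(0); sg=np.linalg.norm(h-c,axis=1)-np.linalg.norm(q[k]-c,axis=1)
        return sg
    r=least_squares(res,[.482,.082,.0565],loss='soft_l1',f_scale=.5,diff_step=1e-3); print(n,r.x,np.abs(r.fun).mean(),len(h))
for n,f,(x,y) in [("top","top0",(326,223)),("wrist","w1",(325,198)),("scene","scene0",(313,206))]:
    im=cv2.imread(f"pics/{f}.png"); cv2.imwrite(f"pics/hz_{n}.png",cv2.resize(im[y-35:y+35,x-45:x+45],None,fx=6,fy=6,interpolation=cv2.INTER_CUBIC))
a=[cv2.imread(f"pics/hz_{n}.png") for n in("top","wrist")]
cv2.imwrite("pics/hz.png",cv2.resize(np.vstack(a),None,fx=.7,fy=.7))
```

```text
top [0.48328276 0.08339488 0.05444542] 0.1700135094317869 27
scene [0.47818834 0.06796068 0.03725098] 1.3813455519511972 8
wrist [0.48190827 0.08681176 0.05527106] 0.23681941683746086 42
```

View pics/hz.png

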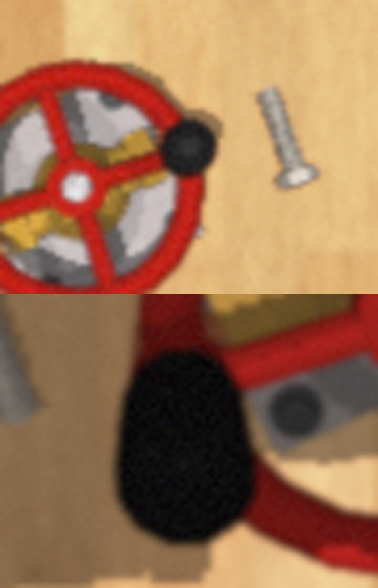

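Request:
send_rows([
  [1, [0, 0, 0.02], 0],
  [1, [0, 0, 0.05], 0],
  [1, [0, 0, 0.08], 0],
  [1, [0, 0, 0.1], 0],
  [1, [0, 0, 0.1], 0],
  [1, [0, 0, 0.1], 0],
])

```text
clock: 2.37
tcp_pos: [0.4967, 0.0375, 0.1812]
tcp_rot: [3.141, -0.002, -3.139]
contact_force: [-0.3, 0.5, -0.2]
opening: 0.0857
```

Request:
send_rows([
  [1, [0, 0, 0.02], 0],
  [1, [0, 0, 0.05], 0],
  [1, [0, 0, 0.08], 0],
  [1, [0, 0, 0.093], 0],
  [1, [0, 0, 0.093], 0],
  [1, [0, 0, 0.093], 0],
  [0, [0, 0, 0.093], 0],
  [0, [0, 0, 0.093], 0],
  [0, [0, 0, 0.093], 0],
  [0, [0, 0, 0.093], 0],
  [0, [0, 0, 0.093], 0],
  [0, [0, 0, 0.093], 0],
  [0, [0, 0, 0.093], 0],
  [0, [0, 0, 0.093], 0],
], newtons=50)

```text
clock: 3.53
tcp_pos: [0.4978, 0.0356, 0.1262]
tcp_rot: [-3.141, 0.001, 3.141]
contact_force: [-0.9, -0.9, 5.4]
opening: 0.0226
```

Run:
```python
from h import *
s=monitor.get_state(); print(s['clock'],s['tcp_pos'],s['tcp_rot'],s['contact_force'],s['opening'],s['ft_torque'])
im=vision.camera("wrist"); cv2.imwrite("pics/w2.png",im)
```

```text
3.5333 [0.49780667 0.03555121 0.12621106] [-3.14128153e+00  5.73576973e-04  3.14131079e+00] [-0.91441848 -0.86040207  5.40656082] 0.022619400359470656 [-0.18009118  0.23316248  0.03012784]
```

View pics/w2.png

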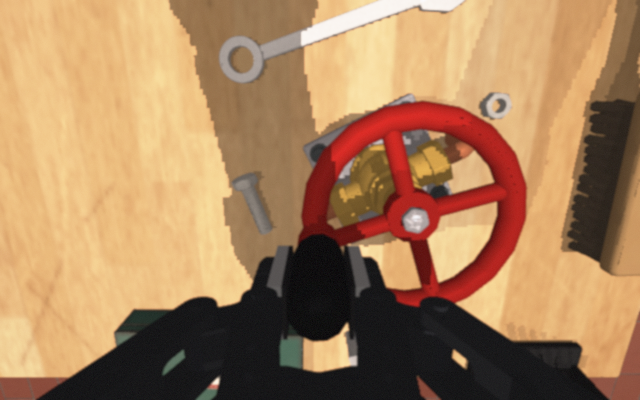

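The handle is gripped (22.6 mm opening) and the TCP lies 50.1 mm from the estimated axis, which agrees with the drawing. Next I'll tabulate the clockwise arc.

```bash
cat > arc.py <<'E'
import sys,numpy as np
# from phi0 by signed steps list; prints tool shifts relative to start pose at phi0 (yaw=pi: x=-X,y=+Y)
def arc(p0,steps,r=.05):
    p0=np.radians(p0); a=p0+np.radians(np.cumsum(steps))
    return [[round(-(r*(np.cos(t)-np.cos(p0)))/.6,4),round(r*(np.sin(t)-np.sin(p0))/.6,4)] for t in a]
if __name__=="__main__":
    p0=float(sys.argv[1]); st=eval(sys.argv[2])
    print(", ".join(f"[0, [{x:g}, {y:g}, 0], 0]" for x,y in arc(p0,st)), "end",p0+sum(st))
E
python3 arc.py -72.8 "[-1,-3]+[-6]*13+[-5,-3,0,0]"
```

```text
[0, [0.0014, -0.0004, 0], 0], [0, [0.0056, -0.0015, 0], 0], [0, [0.0142, -0.0031, 0], 0], [0, [0.0229, -0.0037, 0], 0], [0, [0.0316, -0.0034, 0], 0], [0, [0.0403, -0.0023, 0], 0], [0, [0.0487, -0.0002, 0], 0], [0, [0.0569, 0.0028, 0], 0], [0, [0.0648, 0.0066, 0], 0], [0, [0.0722, 0.0112, 0], 0], [0, [0.0791, 0.0165, 0], 0], [0, [0.0854, 0.0226, 0], 0], [0, [0.091, 0.0292, 0], 0], [0, [0.0959, 0.0364, 0], 0], [0, [0.1, 0.0441, 0], 0], [0, [0.1029, 0.0508, 0], 0], [0, [0.1042, 0.055, 0], 0], [0, [0.1042, 0.055, 0], 0], [0, [0.1042, 0.055, 0], 0] end -162.8
```

Request:
send_rows([
  [0, [0.0014, -0.0004, 0], 0],
  [0, [0.0056, -0.0015, 0], 0],
  [0, [0.0142, -0.0031, 0], 0],
  [0, [0.0229, -0.0037, 0], 0],
  [0, [0.0316, -0.0034, 0], 0],
  [0, [0.0403, -0.0023, 0], 0],
  [0, [0.0487, -0.0002, 0], 0],
  [0, [0.0569, 0.0028, 0], 0],
  [0, [0.0648, 0.0066, 0], 0],
  [0, [0.0722, 0.0112, 0], 0],
  [0, [0.0791, 0.0165, 0], 0],
  [0, [0.0854, 0.0226, 0], 0],
  [0, [0.091, 0.0292, 0], 0],
  [0, [0.0959, 0.0364, 0], 0],
  [0, [0.1, 0.0441, 0], 0],
  [0, [0.1029, 0.0508, 0], 0],
  [0, [0.1042, 0.055, 0], 0],
  [0, [0.1042, 0.055, 0], 0],
  [0, [0.1042, 0.055, 0], 0],
])

```text
clock: 5.17
tcp_pos: [0.4345, 0.0692, 0.1262]
tcp_rot: [3.141, 0.0, -3.141]
contact_force: [1.1, 0.5, 6.1]
opening: 0.0228
```

```bash
cat > chk.py <<'E'
from h import *
import sys
s=monitor.get_state(); p=s['tcp_pos']; C=np.array([.483,.0835]); d=p[:2]-C
print(s['clock'],p.round(4),s['tcp_rot'].round(4),s['contact_force'].round(1),round(s['opening'],4),'r',np.hypot(*d).round(4),'phi',np.degrees(np.arctan2(d[1],d[0])).round(1))
n=sys.argv[1]
T=vision.camera("top"); cv2.imwrite(f"pics/{n}.png",cv2.resize(T[165:305,215:395],None,fx=4,fy=4,interpolation=cv2.INTER_CUBIC))
if len(sys.argv)>2: cv2.imwrite(f"pics/{n}w.png",vision.camera("wrist"))
E
python3 chk.py t3 w; python3 arc.py -162.8 "[-1,-3]+[-5]*12+[-4,-2,0,0]"
```

```text
5.1667 [0.4345 0.0692 0.1262] [ 3.1412e+00  1.0000e-04 -3.1411e+00] [1.1 0.5 6.1] 0.0228 r 0.0505 phi -163.6
[0, [0.0004, 0.0014, 0], 0], [0, [0.0015, 0.0056, 0], 0], [0, [0.0029, 0.0128, 0], 0], [0, [0.0036, 0.02, 0], 0], [0, [0.0037, 0.0273, 0], 0], [0, [0.0031, 0.0345, 0], 0], [0, [0.002, 0.0417, 0], 0], [0, [0.0002, 0.0487, 0], 0], [0, [-0.0022, 0.0556, 0], 0], [0, [-0.0052, 0.0622, 0], 0], [0, [-0.0088, 0.0686, 0], 0], [0, [-0.0129, 0.0746, 0], 0], [0, [-0.0175, 0.0802, 0], 0], [0, [-0.0226, 0.0854, 0], 0], [0, [-0.0269, 0.0892, 0], 0], [0, [-0.0292, 0.091, 0], 0], [0, [-0.0292, 0.091, 0], 0], [0, [-0.0292, 0.091, 0], 0] end -232.8
```

View pics/t3w.png

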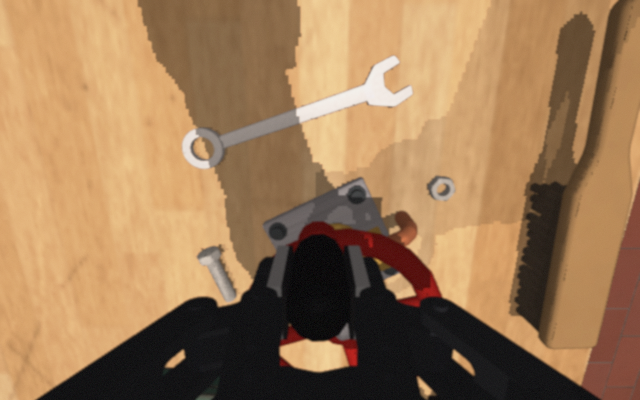

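The grip is holding with about 1 N lateral force. The plate edge puts the valve's x axis at about 25° or 205°, so the stop is near φ −335° or −515°. Next I'll run freely to −303°.

```bash
python3 arc.py -162.8 "[-2,-5]+[-8]*15+[-7,-4,-2,0]"
```

```text
[0, [0.0008, 0.0028, 0], 0], [0, [0.0024, 0.0099, 0], 0], [0, [0.0037, 0.0214, 0], 0], [0, [0.0033, 0.0331, 0], 0], [0, [0.0013, 0.0445, 0], 0], [0, [-0.0022, 0.0556, 0], 0], [0, [-0.0073, 0.0661, 0], 0], [0, [-0.0138, 0.0757, 0], 0], [0, [-0.0215, 0.0844, 0], 0], [0, [-0.0304, 0.0919, 0], 0], [0, [-0.0402, 0.0981, 0], 0], [0, [-0.0508, 0.1029, 0], 0], [0, [-0.062, 0.1061, 0], 0], [0, [-0.0735, 0.1078, 0], 0], [0, [-0.0851, 0.1078, 0], 0], [0, [-0.0966, 0.1062, 0], 0], [0, [-0.1078, 0.103, 0], 0], [0, [-0.1172, 0.099, 0], 0], [0, [-0.1223, 0.0962, 0], 0], [0, [-0.1247, 0.0947, 0], 0], [0, [-0.1247, 0.0947, 0], 0] end -302.8
```

Request:
send_rows([
  [0, [0.0008, 0.0028, 0], 0],
  [0, [0.0024, 0.0099, 0], 0],
  [0, [0.0037, 0.0214, 0], 0],
  [0, [0.0033, 0.0331, 0], 0],
  [0, [0.0013, 0.0445, 0], 0],
  [0, [-0.0022, 0.0556, 0], 0],
  [0, [-0.0073, 0.0661, 0], 0],
  [0, [-0.0138, 0.0757, 0], 0],
  [0, [-0.0215, 0.0844, 0], 0],
  [0, [-0.0304, 0.0919, 0], 0],
  [0, [-0.0402, 0.0981, 0], 0],
  [0, [-0.0508, 0.1029, 0], 0],
  [0, [-0.062, 0.1061, 0], 0],
  [0, [-0.0735, 0.1078, 0], 0],
  [0, [-0.0851, 0.1078, 0], 0],
  [0, [-0.0966, 0.1062, 0], 0],
  [0, [-0.1078, 0.103, 0], 0],
  [0, [-0.1172, 0.099, 0], 0],
  [0, [-0.1223, 0.0962, 0], 0],
  [0, [-0.1247, 0.0947, 0], 0],
])

```text
clock: 6.93
tcp_pos: [0.508, 0.1262, 0.1262]
tcp_rot: [3.141, -0.003, -3.141]
contact_force: [-1.8, 0.9, 9.7]
opening: 0.0224
```

```bash
python3 chk.py t4; python3 arc.py -302.8 "[-2]*18+[0,0]"
```

```text
6.9333 [0.508  0.1262 0.1262] [ 3.1409 -0.0034 -3.1412] [-1.8  0.9  9.7] 0.0224 r 0.0495 phi 59.6
[0, [-0.0024, -0.0016, 0], 0], [0, [-0.0048, -0.0033, 0], 0], [0, [-0.0071, -0.0051, 0], 0], [0, [-0.0093, -0.007, 0], 0], [0, [-0.0115, -0.0089, 0], 0], [0, [-0.0136, -0.0109, 0], 0], [0, [-0.0156, -0.013, 0], 0], [0, [-0.0176, -0.0152, 0], 0], [0, [-0.0194, -0.0174, 0], 0], [0, [-0.0212, -0.0197, 0], 0], [0, [-0.023, -0.022, 0], 0], [0, [-0.0246, -0.0244, 0], 0], [0, [-0.0261, -0.0269, 0], 0], [0, [-0.0276, -0.0294, 0], 0], [0, [-0.029, -0.032, 0], 0], [0, [-0.0303, -0.0346, 0], 0], [0, [-0.0315, -0.0372, 0], 0], [0, [-0.0326, -0.0399, 0], 0], [0, [-0.0326, -0.0399, 0], 0], [0, [-0.0326, -0.0399, 0], 0] end -338.8
```

View pics/t4.png

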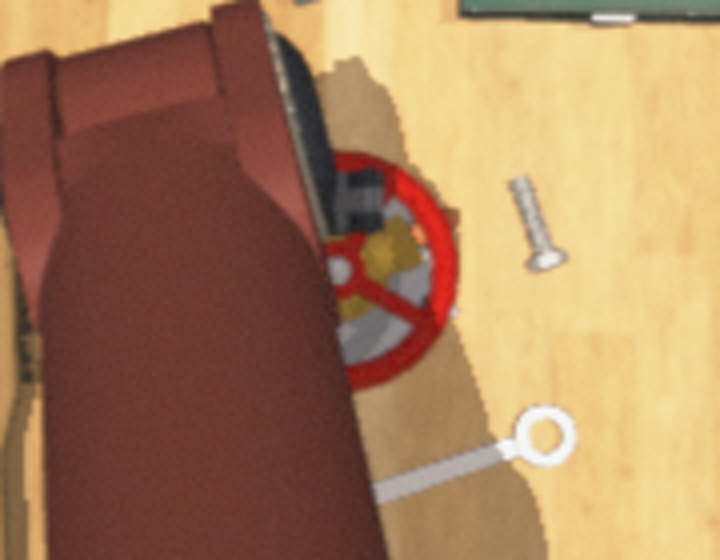

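Request:
send_rows([
  [0, [-0.0024, -0.0016, 0], 0],
  [0, [-0.0048, -0.0033, 0], 0],
  [0, [-0.0071, -0.0051, 0], 0],
  [0, [-0.0093, -0.007, 0], 0],
  [0, [-0.0115, -0.0089, 0], 0],
  [0, [-0.0136, -0.0109, 0], 0],
  [0, [-0.0156, -0.013, 0], 0],
  [0, [-0.0176, -0.0152, 0], 0],
  [0, [-0.0194, -0.0174, 0], 0],
  [0, [-0.0212, -0.0197, 0], 0],
  [0, [-0.023, -0.022, 0], 0],
  [0, [-0.0246, -0.0244, 0], 0],
  [0, [-0.0246, -0.0244, 0], 0],
  [0, [-0.0246, -0.0244, 0], 0],
])

```text
clock: 8.15
tcp_pos: [0.5231, 0.1125, 0.1262]
tcp_rot: [3.14, -0.002, -3.14]
contact_force: [-0.3, 1.5, 7.4]
opening: 0.0227
```

```bash
python3 chk.py t5; python3 arc.py -326.8 "[-2]*8+[0,0]"
```

```text
8.15 [0.5231 0.1125 0.1262] [ 3.1399e+00 -1.9000e-03 -3.1404e+00] [-0.3  1.5  7.4] 0.0227 r 0.0495 phi 35.8
[0, [-0.0015, -0.0025, 0], 0], [0, [-0.003, -0.005, 0], 0], [0, [-0.0044, -0.0075, 0], 0], [0, [-0.0057, -0.0101, 0], 0], [0, [-0.0069, -0.0128, 0], 0], [0, [-0.008, -0.0155, 0], 0], [0, [-0.009, -0.0182, 0], 0], [0, [-0.0099, -0.021, 0], 0], [0, [-0.0099, -0.021, 0], 0], [0, [-0.0099, -0.021, 0], 0] end -342.8
```

Request:
send_rows([
  [0, [-0.0015, -0.0025, 0], 0],
  [0, [-0.003, -0.005, 0], 0],
  [0, [-0.0044, -0.0075, 0], 0],
  [0, [-0.0057, -0.0101, 0], 0],
  [0, [-0.0057, -0.0101, 0], 0],
  [0, [-0.0057, -0.0101, 0], 0],
])

```text
clock: 8.7
tcp_pos: [0.5268, 0.1065, 0.1262]
tcp_rot: [3.14, -0.001, -3.14]
contact_force: [-0.4, 1.4, 6.9]
opening: 0.0226
```

```bash
python3 chk.py t6; python3 arc.py -334.8 "[-2]*10+[0,0]"
```

```text
8.7 [0.5268 0.1065 0.1262] [ 3.1397e+00 -1.4000e-03 -3.1403e+00] [-0.4  1.4  6.9] 0.0226 r 0.0495 phi 27.8
[0, [-0.0012, -0.0027, 0], 0], [0, [-0.0023, -0.0053, 0], 0], [0, [-0.0033, -0.0081, 0], 0], [0, [-0.0042, -0.0108, 0], 0], [0, [-0.005, -0.0136, 0], 0], [0, [-0.0057, -0.0165, 0], 0], [0, [-0.0063, -0.0193, 0], 0], [0, [-0.0069, -0.0222, 0], 0], [0, [-0.0073, -0.025, 0], 0], [0, [-0.0076, -0.0279, 0], 0], [0, [-0.0076, -0.0279, 0], 0], [0, [-0.0076, -0.0279, 0], 0] end -354.8
```

Still moving freely at φ=27.8°. I'll continue in small steps.

Request:
send_rows([
  [0, [-0.0012, -0.0027, 0], 0],
  [0, [-0.0023, -0.0053, 0], 0],
  [0, [-0.0033, -0.0081, 0], 0],
  [0, [-0.0033, -0.0081, 0], 0],
  [0, [-0.0033, -0.0081, 0], 0],
])

```text
clock: 9.17
tcp_pos: [0.5275, 0.1051, 0.1262]
tcp_rot: [3.136, -0.003, -3.138]
contact_force: [-2.0, 6.5, 8.8]
opening: 0.0227
```

```bash
python3 chk.py t7;python3 arc.py -340.8 "[-2]*10+[0,0]"
```

```text
9.1667 [0.5275 0.1051 0.1262] [ 3.1358 -0.0035 -3.1376] [-2.   6.5  8.8] 0.0227 r 0.0495 phi 25.9
[0, [-0.0009, -0.0028, 0], 0], [0, [-0.0017, -0.0056, 0], 0], [0, [-0.0024, -0.0084, 0], 0], [0, [-0.003, -0.0112, 0], 0], [0, [-0.0036, -0.0141, 0], 0], [0, [-0.004, -0.017, 0], 0], [0, [-0.0043, -0.0199, 0], 0], [0, [-0.0045, -0.0228, 0], 0], [0, [-0.0046, -0.0257, 0], 0], [0, [-0.0046, -0.0286, 0], 0], [0, [-0.0046, -0.0286, 0], 0], [0, [-0.0046, -0.0286, 0], 0] end -360.8
```

Contact at about 25.9°. That matches the x-axis estimate from the plate edge, and the tangential force jumped to about 7 N. I'll press harder to make sure it is shut.

Request:
send_rows([
  [0, [-0.0009, -0.0028, 0], 0],
  [0, [-0.0017, -0.0056, 0], 0],
  [0, [-0.0024, -0.0084, 0], 0],
  [0, [-0.003, -0.0112, 0], 0],
  [0, [-0.003, -0.0112, 0], 0],
  [0, [-0.003, -0.0112, 0], 0],
  [0, [-0.003, -0.0112, 0], 0],
])

```text
clock: 9.8
tcp_pos: [0.5276, 0.1049, 0.1262]
tcp_rot: [3.128, -0.006, -3.132]
contact_force: [-5.5, 15.1, 8.6]
opening: 0.0225
```

```bash
python3 chk.py t8 w
```

```text
9.8 [0.5276 0.1049 0.1262] [ 3.1282 -0.0061 -3.1324] [-5.5 15.1  8.6] 0.0225 r 0.0494 phi 25.6
```

View pics/t8w.png

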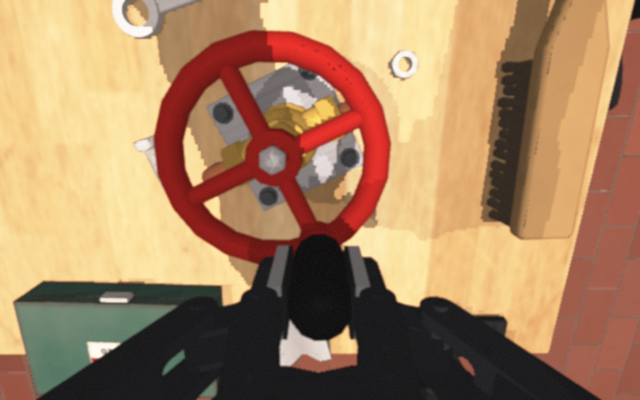

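It's firmly on the stop: 16 N tangential with under 0.3° of movement. The spokes in the wrist view are square with the plate, with the handle on the side away from the pipes' line, as expected for angle 0. Now I'll open it by two turns.

```bash
python3 arc.py 11.2 "[3,6]+[10]*16+[6,5]"; python3 arc.py 191.2 "[3,6]+[10]*16+[6,5]"
```

```text
[0, [0.001, 0.0043, 0], 0], [0, [0.0035, 0.0126, 0], 0], [0, [0.0097, 0.0257, 0], 0], [0, [0.0181, 0.0376, 0], 0], [0, [0.0284, 0.0478, 0], 0], [0, [0.0403, 0.0561, 0], 0], [0, [0.0535, 0.0622, 0], 0], [0, [0.0676, 0.0659, 0], 0], [0, [0.082, 0.0671, 0], 0], [0, [0.0965, 0.0658, 0], 0], [0, [0.1105, 0.062, 0], 0], [0, [0.1237, 0.0558, 0], 0], [0, [0.1355, 0.0475, 0], 0], [0, [0.1458, 0.0372, 0], 0], [0, [0.1541, 0.0252, 0], 0], [0, [0.1602, 0.012, 0], 0], [0, [0.1639, -0.002, 0], 0], [0, [0.1651, -0.0165, 0], 0], [0, [0.1646, -0.0252, 0], 0], [0, [0.1635, -0.0324, 0], 0] end 191.2
[0, [-0.001, -0.0043, 0], 0], [0, [-0.0035, -0.0126, 0], 0], [0, [-0.0097, -0.0257, 0], 0], [0, [-0.0181, -0.0376, 0], 0], [0, [-0.0284, -0.0478, 0], 0], [0, [-0.0403, -0.0561, 0], 0], [0, [-0.0535, -0.0622, 0], 0], [0, [-0.0676, -0.0659, 0], 0], [0, [-0.082, -0.0671, 0], 0], [0, [-0.0965, -0.0658, 0], 0], [0, [-0.1105, -0.062, 0], 0], [0, [-0.1237, -0.0558, 0], 0], [0, [-0.1355, -0.0475, 0], 0], [0, [-0.1458, -0.0372, 0], 0], [0, [-0.1541, -0.0252, 0], 0], [0, [-0.1602, -0.012, 0], 0], [0, [-0.1639, 0.002, 0], 0], [0, [-0.1651, 0.0165, 0], 0], [0, [-0.1646, 0.0252, 0], 0], [0, [-0.1635, 0.0324, 0], 0] end 371.2
```

Request:
send_rows([
  [0, [0.001, 0.0043, 0], 0],
  [0, [0.0035, 0.0126, 0], 0],
  [0, [0.0097, 0.0257, 0], 0],
  [0, [0.0181, 0.0376, 0], 0],
  [0, [0.0284, 0.0478, 0], 0],
  [0, [0.0403, 0.0561, 0], 0],
  [0, [0.0535, 0.0622, 0], 0],
  [0, [0.0676, 0.0659, 0], 0],
  [0, [0.082, 0.0671, 0], 0],
  [0, [0.0965, 0.0658, 0], 0],
  [0, [0.1105, 0.062, 0], 0],
  [0, [0.1237, 0.0558, 0], 0],
  [0, [0.1355, 0.0475, 0], 0],
  [0, [0.1458, 0.0372, 0], 0],
  [0, [0.1541, 0.0252, 0], 0],
  [0, [0.1602, 0.012, 0], 0],
  [0, [0.1639, -0.002, 0], 0],
  [0, [0.1651, -0.0165, 0], 0],
  [0, [0.1646, -0.0252, 0], 0],
  [0, [0.1635, -0.0324, 0], 0],
])

```text
clock: 11.57
tcp_pos: [0.4332, 0.0748, 0.1262]
tcp_rot: [3.14, 0.0, -3.141]
contact_force: [2.2, 3.3, 8.2]
opening: 0.0225
```

```bash
python3 chk.py t9 w
```

```text
11.5667 [0.4332 0.0748 0.1262] [ 3.1395e+00  1.0000e-04 -3.1412e+00] [2.2 3.3 8.2] 0.0225 r 0.0505 phi -170.1
```

View pics/t9w.png

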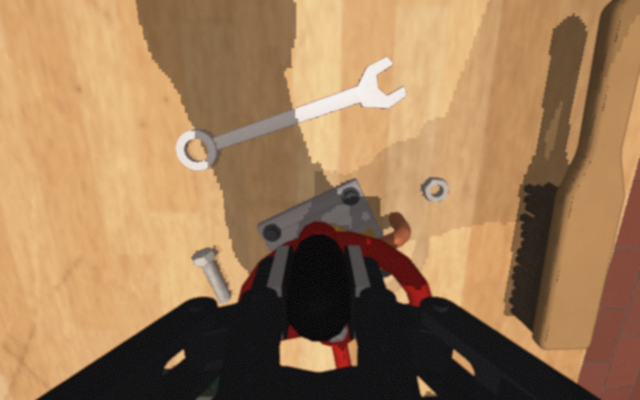

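The handle is still gripped at φ=−170° (commanded 191.2°). The spanner, bolt and nut haven't moved. Next half turn.

Request:
send_rows([
  [0, [-0.001, -0.0043, 0], 0],
  [0, [-0.0035, -0.0126, 0], 0],
  [0, [-0.0097, -0.0257, 0], 0],
  [0, [-0.0181, -0.0376, 0], 0],
  [0, [-0.0284, -0.0478, 0], 0],
  [0, [-0.0403, -0.0561, 0], 0],
  [0, [-0.0535, -0.0622, 0], 0],
  [0, [-0.0676, -0.0659, 0], 0],
  [0, [-0.082, -0.0671, 0], 0],
  [0, [-0.0965, -0.0658, 0], 0],
  [0, [-0.1105, -0.062, 0], 0],
  [0, [-0.1237, -0.0558, 0], 0],
  [0, [-0.1355, -0.0475, 0], 0],
  [0, [-0.1458, -0.0372, 0], 0],
  [0, [-0.1541, -0.0252, 0], 0],
  [0, [-0.1602, -0.012, 0], 0],
  [0, [-0.1639, 0.002, 0], 0],
  [0, [-0.1651, 0.0165, 0], 0],
  [0, [-0.1646, 0.0252, 0], 0],
  [0, [-0.1635, 0.0324, 0], 0],
])

```text
clock: 13.33
tcp_pos: [0.5316, 0.0927, 0.1262]
tcp_rot: [-3.141, 0.0, 3.141]
contact_force: [1.9, -2.5, 7.6]
opening: 0.0227
```

```bash
python3 chk.py t10
```

```text
13.3333 [0.5316 0.0927 0.1262] [-3.1407e+00  1.0000e-04  3.1413e+00] [ 1.9 -2.5  7.6] 0.0227 r 0.0495 phi 10.7
```

Almost one full turn from the 11° start, at φ=10.7°. Repeating for the second turn.

Request:
send_rows([
  [0, [0.001, 0.0043, 0], 0],
  [0, [0.0035, 0.0126, 0], 0],
  [0, [0.0097, 0.0257, 0], 0],
  [0, [0.0181, 0.0376, 0], 0],
  [0, [0.0284, 0.0478, 0], 0],
  [0, [0.0403, 0.0561, 0], 0],
  [0, [0.0535, 0.0622, 0], 0],
  [0, [0.0676, 0.0659, 0], 0],
  [0, [0.082, 0.0671, 0], 0],
  [0, [0.0965, 0.0658, 0], 0],
  [0, [0.1105, 0.062, 0], 0],
  [0, [0.1237, 0.0558, 0], 0],
  [0, [0.1355, 0.0475, 0], 0],
  [0, [0.1458, 0.0372, 0], 0],
  [0, [0.1541, 0.0252, 0], 0],
  [0, [0.1602, 0.012, 0], 0],
  [0, [0.1639, -0.002, 0], 0],
  [0, [0.1651, -0.0165, 0], 0],
  [0, [0.1646, -0.0252, 0], 0],
  [0, [0.1635, -0.0324, 0], 0],
])

```text
clock: 15.05
tcp_pos: [0.4332, 0.0748, 0.1262]
tcp_rot: [3.14, 0.0, -3.141]
contact_force: [1.0, 2.8, 8.2]
opening: 0.0227
```

Request:
send_rows([
  [0, [-0.001, -0.0043, 0], 0],
  [0, [-0.0035, -0.0126, 0], 0],
  [0, [-0.0097, -0.0257, 0], 0],
  [0, [-0.0181, -0.0376, 0], 0],
  [0, [-0.0284, -0.0478, 0], 0],
  [0, [-0.0403, -0.0561, 0], 0],
  [0, [-0.0535, -0.0622, 0], 0],
  [0, [-0.0676, -0.0659, 0], 0],
  [0, [-0.082, -0.0671, 0], 0],
  [0, [-0.0965, -0.0658, 0], 0],
  [0, [-0.1105, -0.062, 0], 0],
  [0, [-0.1237, -0.0558, 0], 0],
  [0, [-0.1355, -0.0475, 0], 0],
  [0, [-0.1458, -0.0372, 0], 0],
  [0, [-0.1541, -0.0252, 0], 0],
  [0, [-0.1602, -0.012, 0], 0],
  [0, [-0.1639, 0.002, 0], 0],
  [0, [-0.1651, 0.0165, 0], 0],
  [0, [-0.1646, 0.0252, 0], 0],
  [0, [-0.1635, 0.0324, 0], 0],
])

```text
clock: 16.72
tcp_pos: [0.5316, 0.0927, 0.1262]
tcp_rot: [-3.141, 0.0, 3.141]
contact_force: [1.5, -3.2, 7.8]
opening: 0.023
```

```bash
python3 chk.py t11 w; python3 arc.py 11.2 "[1,2,3,3,3,2,1,0,0,0]"
```

```text
16.7167 [0.5316 0.0927 0.1262] [-3.1407e+00  1.0000e-04  3.1412e+00] [ 1.5 -3.2  7.8] 0.023 r 0.0495 phi 10.8
[0, [0.0003, 0.0014, 0], 0], [0, [0.001, 0.0043, 0], 0], [0, [0.0021, 0.0085, 0], 0], [0, [0.0035, 0.0126, 0], 0], [0, [0.0052, 0.0166, 0], 0], [0, [0.0063, 0.0193, 0], 0], [0, [0.007, 0.0206, 0], 0], [0, [0.007, 0.0206, 0], 0], [0, [0.007, 0.0206, 0], 0], [0, [0.007, 0.0206, 0], 0] end 26.2
```

View pics/t11w.png

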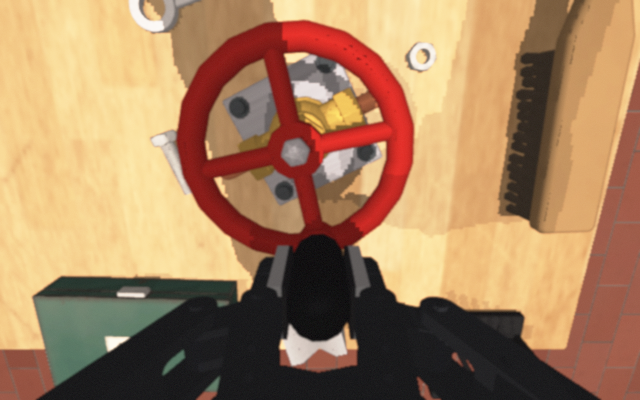

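The handle is about 15° short of two turns and all is quiet. Final stretch, to φ≈26°.

Request:
send_rows([
  [0, [0.0003, 0.0014, 0], 0],
  [0, [0.001, 0.0043, 0], 0],
  [0, [0.0021, 0.0085, 0], 0],
  [0, [0.0035, 0.0126, 0], 0],
  [0, [0.0052, 0.0166, 0], 0],
  [0, [0.0063, 0.0193, 0], 0],
  [0, [0.007, 0.0206, 0], 0],
  [0, [0.007, 0.0206, 0], 0],
  [0, [0.007, 0.0206, 0], 0],
  [0, [0.007, 0.0206, 0], 0],
])

```text
clock: 17.65
tcp_pos: [0.5274, 0.1052, 0.1262]
tcp_rot: [-3.142, 0.0, 3.141]
contact_force: [2.8, -1.1, 7.6]
opening: 0.0225
```

```bash
python3 chk.py t12 w
python3 - <<'E'
from h import *
# orientation of the wheel: project spoke lines? compare spoke pixels by rectifying wheel plane
import json
i=vision.camera_info("wrist"); print(i['eye'],i['orientation'])
E
```

```text
17.65 [0.5274 0.1052 0.1262] [-3.1415e+00  3.0000e-04  3.1412e+00] [ 2.8 -1.1  7.6] 0.0225 r 0.0495 phi 26.1
[0.45294658 0.10589202 0.26872613] [-2.98993803e-01  2.77926892e-04  1.57093939e+00]
```

View pics/t12w.png

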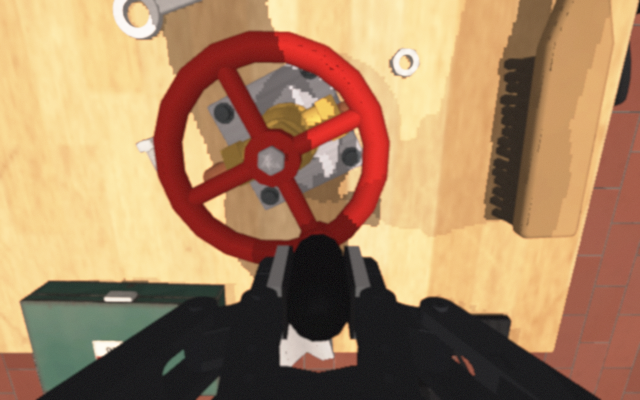

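The wheel view is nearly identical to the one at the stop. I'll compare the two angles numerically by rectifying the wheel plane.

Run:
```python
from h import *
s=monitor.get_state(); i=vision.camera_info("wrist")
Rt=R.from_euler('xyz',s['tcp_rot']); Rc=Rt.inv()*R.from_euler('xyz',i['orientation']); tc=Rt.inv().apply(i['eye']-s['tcp_pos'])
def pose(p,r):
    Rr=R.from_euler('xyz',r); j=dict(i); j['eye']=np.array(p)+Rr.apply(tc); j['orientation']=(Rr*Rc).as_euler('xyz'); return j
P={'t8w':([.5276,.1049,.1262],[3.1282,-.0061,-3.1324]),'t12w':(s['tcp_pos'],s['tcp_rot']),'t11w':([.5316,.0927,.1262],[-3.1407,1e-4,3.1412])}
C=np.array([.483,.0835])
th=np.radians(np.arange(0,360,.25)); 
prof={}
for n,(p,r) in P.items():
    j=pose(p,r); im=cv2.imread(f"pics/{n}.png").astype(np.float32)
    red=im[...,2]-np.maximum(im[...,0],im[...,1])
    # refine hub by rim: try small shifts, maximise rim (r=50mm) red
    best=None
    for dx in np.arange(-.004,.0041,.0005):
        for dy in np.arange(-.004,.0041,.0005):
            g=th[::8]; m=(np.degrees(g)>80)&(np.degrees(g)<330)
            v=0
            for rr,w in((.045,1),(.050,1),(.054,1),(.060,-1),(.0385,-1)):
                q=proj(j,np.c_[C[0]+dx+rr*np.cos(g),C[1]+dy+rr*np.sin(g),np.full_like(g,.107)])[m].astype(np.float32)
                v+=w*np.minimum(cv2.remap(red,q[:,0],q[:,1],cv2.INTER_LINEAR),60).mean()
            if best is None or v>best[0]: best=(v,dx,dy)
    _,dx,dy=best
    pr=0
    for rr in np.arange(.02,.037,.002):
        q=proj(j,np.c_[C[0]+dx+rr*np.cos(th),C[1]+dy+rr*np.sin(th),np.full_like(th,.106)]).astype(np.float32)
        pr=pr+np.clip(cv2.remap(red,q[:,0],q[:,1],cv2.INTER_LINEAR).ravel(),0,60)
    # spoke centroids
    out=[]
    for k in range(4):
        g0=(26 if n!='t11w' else 11)+90*k
        d=(np.degrees(th)-g0+180)%360-180; w=np.where(abs(d)<18,pr,0); out.append(round(g0+(w*d).sum()/w.sum(),2))
    print(n,best,out)
```

```text
t8w (np.float32(118.31333), np.float64(0.001), np.float64(0.002)) [np.float64(25.55), np.float64(119.76), np.float64(206.98), np.float64(294.68)]
t12w (np.float32(118.50231), np.float64(0.0014999999999999996), np.float64(0.0014999999999999996)) [np.float64(26.15), np.float64(119.91), np.float64(205.89), np.float64(294.53)]
t11w (np.float32(114.55096), np.float64(0.0014999999999999996), np.float64(0.0005000000000000004)) [np.float64(11.01), np.float64(105.71), np.float64(192.59), np.float64(280.39)]
```

The spoke angles match the shut position to within about 0.1° on average, with single spokes scattering by up to about 1°. Now I'll hold for a second to confirm the wheel is at rest.

Request:
send_rows([
  [0, [0, 0, 0], 0],
  [0, [0, 0, 0], 0],
  [0, [0, 0, 0], 0],
  [0, [0, 0, 0], 0],
  [0, [0, 0, 0], 0],
  [0, [0, 0, 0], 0],
  [0, [0, 0, 0], 0],
  [0, [0, 0, 0], 0],
  [0, [0, 0, 0], 0],
  [0, [0, 0, 0], 0],
  [0, [0, 0, 0], 0],
  [0, [0, 0, 0], 0],
])

```text
clock: 18.75
tcp_pos: [0.5274, 0.1053, 0.1262]
tcp_rot: [-3.142, 0.0, 3.141]
contact_force: [1.9, -1.4, 7.9]
opening: 0.0229
```

```bash
python3 chk.py t13; python3 -c "
from h import *
a=cv2.imread('pics/top0.png').astype(int);b=vision.camera('top');d=(abs(a-b).max(2)>40).astype(np.uint8)*255
cv2.imwrite('pics/t13full.png',b)
print(monitor.get_state()['qd'].round(4))"
```

```text
18.75 [0.5274 0.1053 0.1262] [-3.1416e+00  3.0000e-04  3.1412e+00] [ 1.9 -1.4  7.9] 0.0229 r 0.0495 phi 26.1
[ 0.0002 -0.0008  0.     -0.0004  0.0008 -0.001   0.0003]
```

View pics/t13full.png

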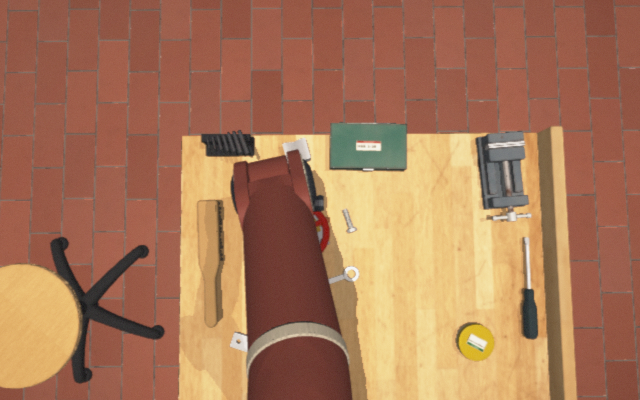

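The wheel is steady at φ=26.1°. In the top view the brush, bolt (349,222) and spanner ring (351,273) are where they started. Handing in.

```bash
python3 -c "
from plant import robot; print(robot.hand_in())"
```

```text
the job is handed in; nothing more can be done
None
```

I wound the valve clockwise onto its hard stop, opened it two full turns, and handed in at 18.8 s with the handle still gripped.

- **Shut:** the handle stopped at about 25.6–25.9° in the world frame. Pressing to about 16 N tangentially moved it less than 0.3°, so it was hard on the stop.
- **Two turns:** the handle now reads 26.1°. I compared the spoke angles in the wrist images shut and now. They match to about 0.1° on average, though single spokes scattered by up to 1.1°, mostly from camera-pose error.
- **At rest:** over a one-second hold the handle did not turn and the joint speeds were about zero. About 2 N of side force and 8 N along the handle remain, and the wheel's friction holds the side force.
- **Bystanders:** the brush, bolt and spanner ring are where they started in the last top view. The nut looked undisturbed in the last wrist view. The arm partly hid the V-block and the rest of the spanner, so I could not check those fully at the end. The arm never worked near the V-block.

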